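# Tip the clothespin pail out into the tray

## Task

Pick up the small steel pail of clothespins by its bail, put it down at the edge of the shallow wooden tray and let go; then take it again by its bottom rim and, keeping its mouth low over the tray, tip all five clothespins out into the tray. Finally leave the empty pail lying on the counter, clear of the tray, and do not push the other things on the counter about.

Things in the scene. Friction and masses are not known exactly. Their poses are not given: they have to be found in the camera images.
- pail: Galvanised pail, 0.2 to 0.31 kg empty, standing upright with five clothespins in it. Origin: centre of its underside; z up its axis; y along the line of its bail ears. 110 mm high; straight bottom rim 68 mm across, 0 to 18 mm up; above it the wall flares evenly to 106 mm at the mouth (111 mm over the rolled rim). Wall 3 mm, inner floor 14 mm up. Ears 60 mm either side of the axis, 98 mm up.
- bail (a joint): Angle of the pail's wire bail about the ear line (the pail's y, 98 mm up). 0: straight up over the mouth; positive: leaning to the pail's +x; range -2.3 to 2.3 rad, where it meets the pail's side. Stiff ears: it stays at the angle where it is left (0.016 N m), starting within 0.5 rad of upright. Wire 5 mm thick, 125 mm wide at the ears.
- bail_grip (a point): Centre of the bail's wooden grip, a bar 15 mm in diameter and 66 mm long, parallel to the ear line and 75 mm from it. Its axes turn with the bail: y along the grip, z away from the ears.
- pail_foot (a point): Point on the pail's axis 9 mm up, the centre of the straight bottom rim (68 mm diameter, 18 mm long). Axes as the pail.
- pail_mouth (a point): Centre of the pail's mouth, on its axis 110 mm up. Axes as the pail.
- tray: Shallow open wooden tray, 200 mm along its x by 240 mm along its y, walls 6 mm thick and 24 mm high, inner floor 6 mm up. Origin: centre of its underside. Fixed: it does not move when pushed, so the foot of the pail can be caught against its edge. It stands on the other side of the counter from the pail, left or right.
- pin1: Wooden clothespin, 80 x 12 x 10 mm (along its z, y, x), 12 g, starts in the pail, standing or leaning. Origin: its middle.
- pin2: Wooden clothespin, 80 x 12 x 10 mm (along its z, y, x), 12 g, starts in the pail, standing or leaning. Origin: its middle.
- pin3: Wooden clothespin, 80 x 12 x 10 mm (along its z, y, x), 12 g, starts in the pail, standing or leaning. Origin: its middle.
- pin4: Wooden clothespin, 80 x 12 x 10 mm (along its z, y, x), 12 g, starts in the pail, standing or leaning. Origin: its middle.
- pin5: Wooden clothespin, 80 x 12 x 10 mm (along its z, y, x), 12 g, starts in the pail, standing or leaning. Origin: its middle.
- mug: Bystander: tan ceramic mug full of clothespins, 82 mm diameter, 95 mm tall (pins to about 120 mm), handle on its +y side. Origin: centre of its underside.
- pod_tub: Bystander: closed plastic pod tub 128 x 178 x 115 mm. Origin: centre of its underside.
- bottle: Bystander: white detergent bottle 80 mm diameter, 220 mm tall. Origin: centre of its underside.
- lint_roller: Bystander: lint roller lying flat along its x, 225 mm long, 46 mm high; its paper roll spans x 0 to 100 mm, its blue handle x -125 to -25 mm. Origin: on the underside, at the start of the roll.
- boot_brush: Bystander: wooden boot brush lying bristles down, 165 x 52 x 47 mm. Origin: centre of its underside.
- polish_tin: Bystander: round boot polish tin, 75 mm diameter, 27 mm high. Origin: centre of its underside.

How it is judged (in metres and radians):
On the way, in this order (a step that is already met when the one before it is completed fails the run):
1. the pail is lifted clear of the counter, held by its bail (height (world z) of pail above 0.02 m and distance between the grasp point and bail_grip below 0.04 m and contact force between the fingers and pail above 0.3 N), for 0.2 s.
2. the pail has been put down at the tray and let go (contact force between the fingers and pail below 0.1 N and height (world z) of pail_foot below 0.08 m and horizontal distance between pail_mouth and tray below 0.26 m), for 0.2 s.
3. the pail is held by its bottom rim and tipped mouth-down (distance between the grasp point and pail_foot below 0.045 m and contact force between the fingers and pail above 0.3 N and angle between pail's own z axis and vertical above 1.9 rad), for 0.2 s.
At the end, for the whole second after the job is handed in: All five clothespins' middles are inside the tray's inner walls (within 95 mm in x, 115 mm in y) and under 45 mm above its underside, at rest; the pail is at rest on the counter not touching the tray, its bottom rim's centre under 50 mm and its mouth's centre under 130 mm high (x of pin1 in the frame of tray between -0.095 and 0.095 m and y of pin1 in the frame of tray between -0.115 and 0.115 m and z of each of pin1, pin2, pin3, pin4, pin5 in the frame of tray below 0.045 m and linear speed of each of pin1, pin2, pin3, pin4, pin5, pail below 0.03 m/s and x of pin2 in the frame of tray between -0.095 and 0.095 m and y of pin2 in the frame of tray between -0.115 and 0.115 m and x of pin3 in the frame of tray between -0.095 and 0.095 m and y of pin3 in the frame of tray between -0.115 and 0.115 m and x of pin4 in the frame of tray between -0.095 and 0.095 m and y of pin4 in the frame of tray between -0.115 and 0.115 m and x of pin5 in the frame of tray between -0.095 and 0.095 m and y of pin5 in the frame of tray between -0.115 and 0.115 m and contact force between pail and tray below 0.05 N and height (world z) of pail_foot below 0.05 m and height (world z) of pail_mouth below 0.13 m and angular speed of pail below 0.3 rad/s).
It fails at once if a bystander (mug, pod tub, bottle, lint roller, boot brush, polish tin) is pushed more than 30 mm (distance of any of mug, pod_tub, bottle, lint_roller, boot_brush, polish_tin from where it was at the start of the episode above 0.03 m).
It fails at once if the pail is tipped mouth-down with its mouth more than 200 mm above the counter (angle between pail's own z axis and vertical above 1.9 rad and height (world z) of pail_mouth above 0.2 m).
It also fails if it takes over 72 s, if anything falls off the work surface, if the arm or the gripper's body presses on something with over 40 N, if the wrist force passes 120 N, or if a joint passes its speed limit or range.

## Robot

A 6-joint arm with a two-finger parallel gripper is mounted at the origin on the work surface. World frame = base frame: x ahead of the robot, y to its left, z up, the work surface at z = 0. Lengths are in m, angles in degrees, forces in N, time in s.
With the tool pointing down it reaches from about 0.4 to 0.825 m from the base axis. Payload 7 kg.
Tool frame: the origin (TCP) lies on the centre line of the jaws, within the pads' length; the fingertips stand 8 mm ahead of it and the grasp point (between the pads) lies 11 mm behind it; z points along the fingers, y is the line along which they close (so a half turn about z gives the same grasp; the last joint's range is limited). The gripper opens to 88 mm and grips with 3 to 60 N. Pads are 19 mm wide; open, the fingers measure 130 mm over their backs; the gripper's body (78 mm by 193 mm) begins 47 mm behind the grasp point.
Start: joints at [-51.503, 20.546, 0.682, 0, -70.136, -16.507], TCP at [0.253, -0.626, 0.235] pointing down, gripper open.
Joint ranges: [-176.03, 176.03], [-82.01, 121.73], [-58.28, 71.71], [-173.87, 95.51], [-174.79, -0.11], [-173.66, 173.66]. Speed limits (degrees/s): [136.94, 136.94, 172.46, 180, 180, 180].

## Interface

Orientations are given as [roll, pitch, yaw] about the fixed x, y, z axes, in that order (R = Rz(yaw) Ry(pitch) Rx(roll)).
In Python, from plant import ctrl, vision gives the robot as it stands. The module is installed in compiled form; this text tells all that it offers.
- The arm moves only by the tool move_arm, never from a script. Its argument "moves" is one flat list of numbers, 7 for each row, row after row: the finger opening in cm, from 0 to 8.76, then the shift along the tool's x, y, z in cm, then the turn, a rotation vector about the tool's x, y, z in rad. A call has 1 to 8 rows; each row shifts and turns the commanded pose from where the row before left it, along the tool's axes as they then stand; what a row does not reach is not made up. A row lasts 1/10 s, in which the tool goes at most 50 mm and 8.59 degrees, less where a joint would pass 70% of its speed; a pose out of reach is approached as far as the arm can. A call with a gripper value outside its range is refused whole. The fingers move at their own pace and stop on an object; the grip force is fixed at half the most. Time passes only in rows, so rows that do not move let the fingers close. It gives the time, the measured TCP pose, the force, the opening and the grip force at its end, in the units of the state.
- ctrl.get_obs(): the state, without advancing time (a new reading comes with each control period).
- vision.snapshot(name): name is "scene" or "top"; returns (picture, depth): 384x512x3 uint8, red, green, blue; 384x512 float32, m along the optical axis (not along the pixel's ray), 0 where there is no reading.
- vision.camera_model(name): a dict with "vertical_fov" (degrees; the focal length in pixels is half the picture's height over the tangent of half this angle, whatever the lens; pixels are square), "cx", "cy" (the principal point, pixels), "D" ([k1, k2, p1, p2, k3] as OpenCV has them; the pictures are not rectified), "cam_to_world" (4x4, takes a point from camera to world coordinates). Camera axes: x right, y down, z forward; pixel columns grow to the right and rows downward; lengths in m; the calibration is good to about 2 mm. A picture is of the moment at which its call begins. camera_model takes no time and is no camera call.
- ctrl.close_job(): hands the job in; it is judged then, once.
The state is a dict: "clock": time; "joint_pos": joint angles; "qvel": joint speeds; "tau": joint torques, N m; "tool_pos": TCP position; "orientation": TCP orientation; "force": force on the tool from outside, world axes, zero at the start; "moment": the same for the moment, N m; "opening": finger opening in m; "gripper_force": force on a finger pad.
Only numpy, scipy, OpenCV 4.12 (cv2) and the standard library are available. Lean on these libraries where they do the work, as an engineer would, in place of code of your own. Each camera call takes 0.05 s, during which the arm holds its last target. There are 200 camera calls.

## Working session

There is one attempt and no reset: what is moved stays moved. The work goes in short steps, Python scripts to look and compute and a tool call to move; the robot and the scene stay as the last step left them, time stands still between calls to the robot, and variables do not carry over. Pictures are saved under pics/ and viewed, at most 10 in all, crops included, and the job is handed in when it is done.

Besides the shell and the picture viewer there is one more tool, called after "Emit:" by a JSON object that holds its "method" and its "body". move_arm: Moves the arm, as the interface text tells. Its arguments: {"type":"object","properties":{"moves":{"type":"array"}},"required":["moves"]}

```bash
mkdir -p pics
cat > h.py <<'E'
import numpy as np,cv2
from plant import ctrl,vision
from scipy.spatial.transform import Rotation as R
def cloud(n):
    p,d=vision.snapshot(n);m=vision.camera_model(n)
    f=192/np.tan(np.radians(m["vertical_fov"])/2)
    K=np.array([[f,0,m["cx"]],[0,f,m["cy"]],[0,0,1]])
    v,u=np.mgrid[0:384,0:512]
    q=cv2.undistortPoints(np.stack([u,v],-1).reshape(-1,1,2).astype(np.float64),K,np.array(m["D"],float)).reshape(384,512,2)
    c=np.dstack([q[...,0]*d,q[...,1]*d,d,np.ones_like(d)])
    w=c@np.array(m["cam_to_world"]).T
    w=w[...,:3]; w[d==0]=np.nan
    return p,w
def st():
    o=ctrl.get_obs();print({k:np.round(o[k],3).tolist() for k in("clock","joint_pos","tool_pos","orientation","force","opening","gripper_force")})
    return o
E
python3 - <<'E'
from h import *
st()
for n in("scene","top"):
    p,w=cloud(n);np.savez(f"{n}0.npz",p=p,w=w);cv2.imwrite(f"pics/{n}0.png",cv2.resize(p[...,::-1],(800,600)))
    print(n,np.round(vision.camera_model(n)["cam_to_world"],3).tolist())
E
```

```text
{'clock': 0.0, 'joint_pos': [-51.503, 20.593, 0.632, -0.02, -70.136, -16.508], 'tool_pos': [0.253, -0.625, 0.234], 'orientation': [179.901, -0.01, -158.018], 'force': [-0.367, -0.486, 0.729], 'opening': 0.088, 'gripper_force': 0.0}
scene [[-0.709, 0.515, -0.482, 1.184], [0.706, 0.518, -0.484, 0.462], [0.001, -0.683, -0.73, 1.038], [0.0, 0.0, 0.0, 1.0]]
top [[-0.016, -0.975, 0.221, 0.281], [-1.0, 0.015, -0.006, -0.109], [0.003, -0.221, -0.975, 1.424], [0.0, 0.0, 0.0, 1.0]]
```

View pics/scene0.png

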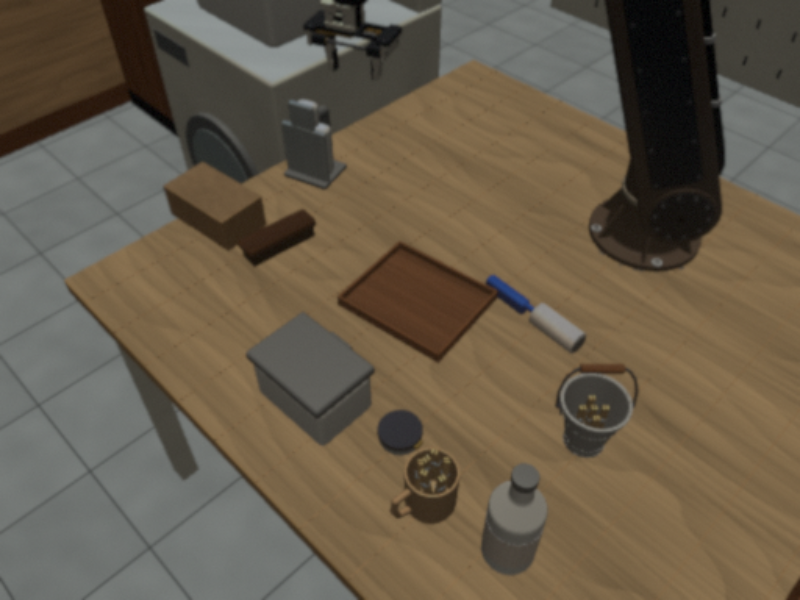

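View pics/top0.png

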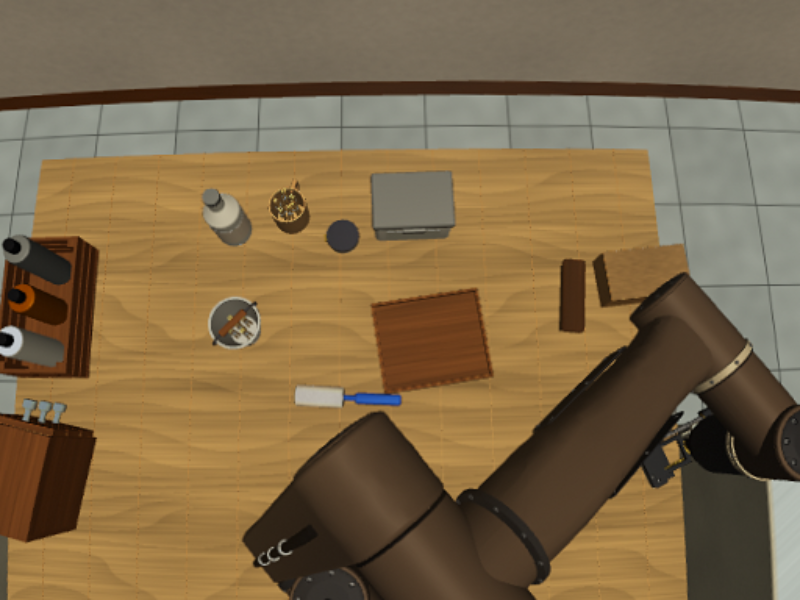

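The top view shows the pail at (235,322) with its bail running diagonally, and the tray at (432,340). The roller is at (348,398), the tub at (413,205), the tin at (342,236), and the brush at (572,296). I'll measure these next.

Run:
```python
from h import *
D=np.load("top0.npz");w=D["w"];s=.64
def at(u,v): return np.round(w[int(v*s),int(u*s)],3)
for n,uv in dict(tl=(374,305),tr=(477,291),br=(491,375),bl=(386,390),pail=(235,322),roll=(320,396),hend=(399,400),rolll=(297,396),tin=(342,236),tub=(413,200),tubbot=(372,232),mug=(288,208),brush=(572,296),bb=(570,330),bottle=(232,228),).items(): print(n,at(*uv))
S=np.load("scene0.npz")
for nm,A in(("top",w),("scene",S["w"])):
    P=A.reshape(-1,3);C=D["p"].reshape(-1,3) if nm=="top" else S["p"].reshape(-1,3)
    c=at(235,322)[:2]
    m=(np.hypot(*(P[:,:2]-c).T)<.12)&(P[:,2]>.03);Q=P[m]
    for lo,hi in((.1,.113),(.125,.3)):
        q=Q[(Q[:,2]>lo)&(Q[:,2]<hi)];print(nm,lo,len(q),q.mean(0).round(3),q.min(0).round(3),q.max(0).round(3))
    h=Q[Q[:,2]>.145];
    if len(h)>3:
        u,sv,vt=np.linalg.svd(h-h.mean(0));print("grip",h.mean(0).round(4),h.max(0).round(4),vt[0].round(3),np.ptp((h-h.mean(0))@vt[0]))
    # circle fit of rim
    q=Q[(Q[:,2]>.106)&(Q[:,2]<.114)]
    a=np.c_[2*q[:,:2],np.ones(len(q))];x=np.linalg.lstsq(a,(q[:,:2]**2).sum(1),rcond=None)[0];print("rim",len(q),x[:2].round(4),np.sqrt(x[2]+x[0]**2+x[1]**2))
    # tray
    t=P[(P[:,2]>.016)&(P[:,2]<.03)&(abs(P[:,0]-at(432,340)[0])<.18)&(abs(P[:,1]-at(432,340)[1])<.18)]
    r=cv2.minAreaRect(t[:,:2].astype(np.float32));print("tray",len(t),r)
```

```text
tl [ 0.565 -0.075  0.023]
tr [ 0.597 -0.308  0.004]
br [ 0.405 -0.328  0.021]
bl [ 0.379 -0.1    0.029]
pail [0.503 0.195 0.176]
roll [0.366 0.042 0.045]
hend [ 0.355 -0.127  0.028]
rolll [0.367 0.088 0.049]
tin [ 0.722 -0.003  0.031]
tub [ 0.773 -0.163  0.117]
tubbot [ 0.743 -0.073 -0.003]
mug [0.761 0.105 0.115]
brush [ 0.574 -0.513  0.046]
bb [ 0.497 -0.499  0.049]
bottle [0.718 0.223 0.125]
top 0.1 191 [0.52  0.22  0.108] [0.459 0.158 0.1  ] [0.569 0.268 0.113]
top 0.125 130 [0.502 0.201 0.175] [0.467 0.164 0.129] [0.553 0.25  0.185]
grip [0.5019 0.2008 0.1761] [0.5464 0.2432 0.1854] [-0.725  0.688  0.032] 0.10978672913236445
rim 158 [0.5135 0.2125] 0.05182749071516009
tray 597 ((0.46639102697372437, -0.16506968438625336), (0.23004953563213348, 0.3121187090873718), 8.135108947753906)
scene 0.1 462 [0.509 0.21  0.107] [0.457 0.157 0.1  ] [0.57  0.266 0.113]
scene 0.125 256 [0.507 0.201 0.167] [0.465 0.163 0.125] [0.554 0.252 0.182]
grip [0.5066 0.2005 0.1716] [0.549  0.2461 0.1822] [-0.701  0.713  0.01 ] 0.11197390356252546
rim 330 [0.5147 0.2118] 0.05251127185931677
tray 868 ((0.4695683717727661, -0.1681886911392212), (0.230594202876091, 0.31644314527511597), 7.9487833976745605)
```

```bash
cat >> h.py <<'E'
def go(pos,rpy=None,ref='tcp',verbose=True):
    "total shift in tool axes (cm) and rotvec in tool axes (rad) to reach the target; ref='grasp': pos is of the grasp point"
    o=ctrl.get_obs();Rc=R.from_euler('xyz',o["orientation"],degrees=True)
    Rt=Rc if rpy is None else R.from_euler('xyz',rpy,degrees=True)
    p=np.array(pos,float)
    if ref=='grasp': p=p+Rt.apply([0,0,.011])
    print("shift cm",(Rc.inv().apply(p-o["tool_pos"])*100).round(2),"turn",(Rc.inv()*Rt).as_rotvec().round(3), "shift after turn",(Rt.inv().apply(p-o["tool_pos"])*100).round(2))
E
python3 - <<'E'
from h import *
D=np.load("top0.npz");S=np.load("scene0.npz")
for A in(D["w"],S["w"]):
    P=A.reshape(-1,3)
    t=P[(P[:,2]>.017)&(P[:,2]<.028)&(abs(P[:,0]-.486)<.16)&(abs(P[:,1]+.2)<.16)]
    t=t[~((t[:,1]>-.16)&(t[:,0]<.385))]
    print(len(t),cv2.minAreaRect(t[:,:2].astype(np.float32)))
E
```

```text
388 ((0.48546522855758667, -0.2002442330121994), (0.2016354650259018, 0.23713774979114532), 8.11344051361084)
592 ((0.48763492703437805, -0.20253323018550873), (0.20418469607830048, 0.24378444254398346), 7.582010746002197)
```

Emit:
{"method": "move_arm", "body": {"moves": [8.7, 0, 0, -0.6, 0, 0, -0.14, 8.7, 0, 0, -0.6, 0, 0, -0.14, 8.7, 0, 0, -0.6, 0, 0, -0.14, 8.7, 0, 0, -0.6, 0, 0, -0.14, 8.7, 0, 0, -0.6, 0, 0, -0.14, 8.7, 0, 0, -0.6, 0, 0, -0.14, 8.7, 0, 0, -0.6, 0, 0, -0.14, 8.7, 0, 0, -0.6, 0, 0, -0.14]}}

```text
clock: 0.9
tool_pos: [0.2526, -0.6257, 0.2823]
orientation: [180.0, 0.0, -93.5]
force: [-0.2, -0.0, -0.0]
opening: 0.087
gripper_force: 0.0
```

Emit:
{"method": "move_arm", "body": {"moves": [8.7, 0, 0, 0, 0, 0, -0.14, 8.7, 0, 0, 0, 0, 0, -0.14, 8.7, 0, 0, 0, 0, 0, -0.14, 8.7, 0, 0, 0, 0, 0, -0.14, 8.7, 0, 0, 0, 0, 0, -0.14, 8.7, 0, 0, 0, 0, 0, -0.14]}}

```text
clock: 1.5
tool_pos: [0.2526, -0.6256, 0.282]
orientation: [-180.0, 0.1, -45.4]
force: [-0.2, 0.4, -0.4]
opening: 0.0869
gripper_force: 0.0
```

Run:
```python
from h import *
st();go([.5045,.2005,.27],[180,0,-45.])
```

```text
{'clock': 1.5, 'joint_pos': [-51.503, 19.229, 4.894, -0.014, -75.725, 96.124], 'tool_pos': [0.253, -0.626, 0.282], 'orientation': [-179.98, 0.058, -45.383], 'force': [-0.19, 0.385, -0.45], 'opening': 0.087, 'gripper_force': 0.0}
shift cm [-41.11 -75.95   1.26] turn [-0.     0.001 -0.007] shift after turn [-40.61 -76.23   1.2 ]
```

Emit:
{"method": "move_arm", "body": {"moves": [8.7, -2.05, -3.8, 0, 0, 0, 0, 8.7, -2.05, -3.8, 0, 0, 0, 0, 8.7, -2.05, -3.8, 0, 0, 0, 0, 8.7, -2.05, -3.8, 0, 0, 0, 0, 8.7, -2.05, -3.8, 0, 0, 0, 0, 8.7, -2.05, -3.8, 0, 0, 0, 0, 8.7, -2.05, -3.8, 0, 0, 0, 0, 8.7, -2.05, -3.8, 0, 0, 0, 0]}}

```text
clock: 2.3
tool_pos: [0.3558, -0.2945, 0.2824]
orientation: [-180.0, 0.0, -45.7]
force: [1.4, -0.6, 0.4]
opening: 0.0872
gripper_force: 0.0
```

Emit:
{"method": "move_arm", "body": {"moves": [8.7, -2.05, -3.8, 0, 0, 0, 0, 8.7, -2.05, -3.8, 0, 0, 0, 0, 8.7, -2.05, -3.8, 0, 0, 0, 0, 8.7, -2.05, -3.8, 0, 0, 0, 0, 8.7, -2.05, -3.8, 0, 0, 0, 0, 8.7, -2.05, -3.8, 0, 0, 0, 0, 8.7, -2.05, -3.8, 0, 0, 0, 0, 8.7, -2.05, -3.8, 0, 0, 0, 0]}}

```text
clock: 3.1
tool_pos: [0.4588, 0.0353, 0.2826]
orientation: [-180.0, 0.0, -45.7]
force: [1.4, -0.4, -0.0]
opening: 0.0871
gripper_force: 0.0
```

Emit:
{"method": "move_arm", "body": {"moves": [8.7, -2.05, -3.8, 0, 0, 0, 0, 8.7, -2.05, -3.8, 0, 0, 0, 0, 8.7, -2.05, -3.8, 0, 0, 0, 0, 8.7, 0, 0, 0, 0, 0, 0, 8.7, 0, 0, 0, 0, 0, 0]}}

```text
clock: 3.6
tool_pos: [0.4973, 0.1578, 0.2817]
orientation: [179.9, 0.0, -45.6]
force: [-0.2, -0.1, -0.7]
opening: 0.0869
gripper_force: 0.0
```

Run:
```python
from h import *
st();go([.5045,.2005,.1715],[180,0,-45.],'grasp')
p,w=cloud("scene");cv2.imwrite("pics/s1.png",cv2.resize(p[170:330,280:480,::-1],(800,640))[:600])
```

```text
{'clock': 3.6, 'joint_pos': [39.17, 4.405, -14.063, -0.013, -71.642, 5.214], 'tool_pos': [0.497, 0.158, 0.282], 'orientation': [179.891, 0.022, -45.62], 'force': [-0.164, -0.123, -0.706], 'opening': 0.087, 'gripper_force': 0.0}
shift cm [-2.54 -3.52 12.11] turn [ 0.002  0.    -0.011] shift after turn [-2.51 -3.53 12.12]
```

View pics/s1.png

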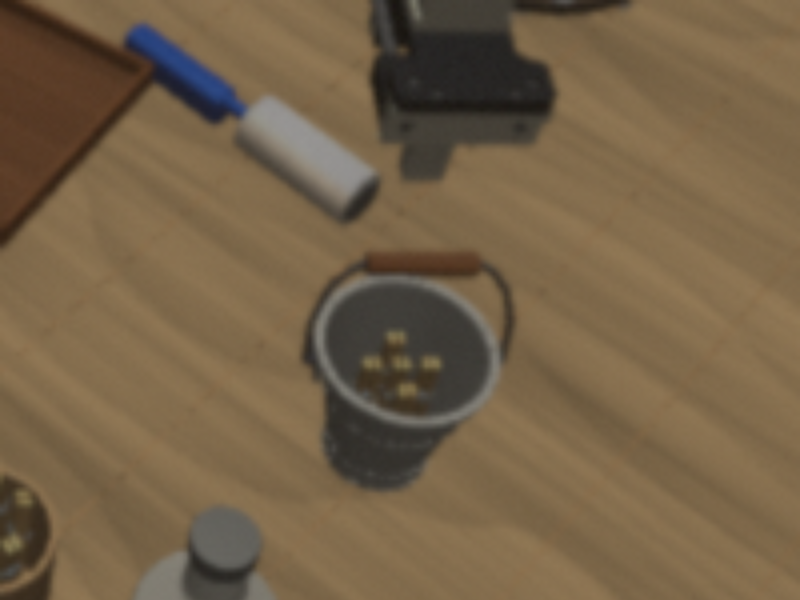

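The crop shows the pail upright with the pins clustered inside it (around (400,370)). The bail grip spans (365,262)–(480,262), and the gripper is above and behind it.

Emit:
{"method": "move_arm", "body": {"moves": [8.7, -1.25, -1.75, 0, 0, 0, -0.01, 8.7, -1.25, -1.75, 0, 0, 0, 0, 8.7, 0, 0, 3, 0, 0, 0, 8.7, 0, 0, 3, 0, 0, 0, 8.7, 0, 0, 3, 0, 0, 0, 8.7, 0, 0, 2.1, 0, 0, 0, 8.7, 0, 0, 1, 0, 0, 0, 8.7, 0, 0, 0, 0, 0, 0]}}

```text
clock: 4.45
tool_pos: [0.5046, 0.1994, 0.1605]
orientation: [179.9, 0.0, -45.2]
force: [0.6, -0.5, -0.1]
opening: 0.0874
gripper_force: 0.0
```

Emit:
{"method": "move_arm", "body": {"moves": [1, 0, 0, 0, 0, 0, 0, 1, 0, 0, 0, 0, 0, 0, 1, 0, 0, 0, 0, 0, 0, 1, 0, 0, 0, 0, 0, 0, 1, 0, 0, 0, 0, 0, 0, 1, 0, 0, 0, 0, 0, 0, 1, 0, 0, 0, 0, 0, 0, 1, 0, 0, 0, 0, 0, 0]}}

```text
clock: 5.25
tool_pos: [0.505, 0.1994, 0.1616]
orientation: [180.0, -0.0, -45.1]
force: [-0.0, -1.0, -0.1]
opening: 0.0288
gripper_force: 0.0
```

Emit:
{"method": "move_arm", "body": {"moves": [0.5, 0, 0, 0, 0, 0, 0, 0.5, 0, 0, 0, 0, 0, 0, 0.5, 0, 0, 0, 0, 0, 0, 0.5, 0, 0, 0, 0, 0, 0, 0.5, 0, 0, 0, 0, 0, 0]}}

```text
clock: 5.75
tool_pos: [0.5049, 0.1994, 0.1615]
orientation: [180.0, -0.0, -45.1]
force: [-0.5, -0.4, 0.8]
opening: 0.0141
gripper_force: 30.0
```

Emit:
{"method": "move_arm", "body": {"moves": [0.5, 0, 0, -0.5, 0, 0, 0, 0.5, 0, 0, -1, 0, 0, 0, 0.5, 0, 0, -1.5, 0, 0, 0, 0.5, 0, 0, -1.5, 0, 0, 0, 0.5, 0, 0, -1.5, 0, 0, 0, 0.5, 0, 0, -1, 0, 0, 0, 0.5, 0, 0, 0, 0, 0, 0]}}

```text
clock: 6.45
tool_pos: [0.5056, 0.1999, 0.2334]
orientation: [-179.8, -0.0, -45.1]
force: [0.1, 0.1, -3.7]
opening: 0.0141
gripper_force: 30.0
```

Run:
```python
from h import *
st()
a=np.radians(7.8);ty=np.array([-np.sin(a),np.cos(a)]);c=np.array([.4865,-.2015])
e=c+ty*.12;print("edge mid",e, "foot spot",e+ty*.04)
g=e+ty*.04
go([*g,.245],[180,0,7.8],'grasp')
p,w=cloud("scene");cv2.imwrite("pics/s2.png",cv2.resize(p[120:320,250:480,::-1],(690,600)))
```

```text
{'clock': 6.45, 'joint_pos': [42.244, 8.138, -16.191, 0.019, -65.501, 2.619], 'tool_pos': [0.506, 0.2, 0.233], 'orientation': [-179.831, -0.025, -45.129], 'force': [0.08, 0.052, -3.662], 'opening': 0.014, 'gripper_force': 29.999}
edge mid [ 0.47021413 -0.08261026] foot spot [ 0.46478551 -0.04298035]
shift cm [14.33 20.03 -0.12] turn [-0.003 -0.002 -0.924] shift after turn [-7.34 23.51 -0.06]
```

View pics/s2.png

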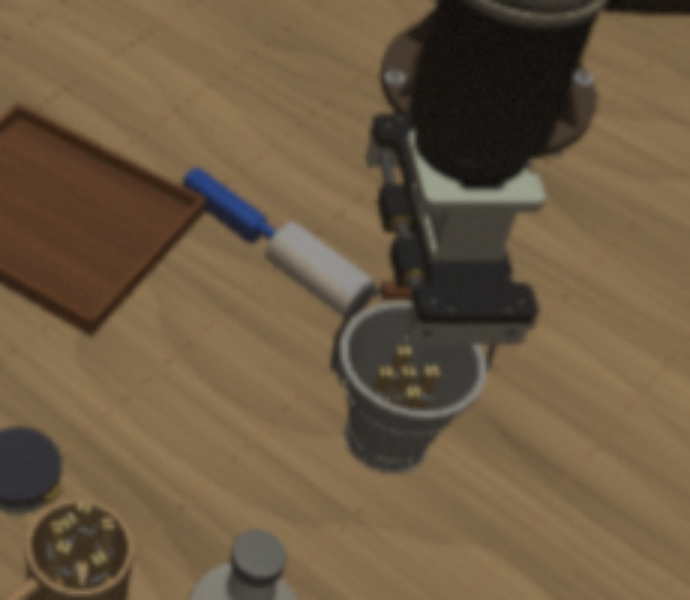

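The pail is lifted, hanging upright with its pins at about (408,375) in the crop. I'll turn it so the bail is parallel to the tray's edge.

Emit:
{"method": "move_arm", "body": {"moves": [0.5, 0, 0, 0, 0, 0, -0.1155, 0.5, 0, 0, 0, 0, 0, -0.1155, 0.5, 0, 0, 0, 0, 0, -0.1155, 0.5, 0, 0, 0, 0, 0, -0.1155, 0.5, 0, 0, 0, 0, 0, -0.1155, 0.5, 0, 0, 0, 0, 0, -0.1155, 0.5, 0, 0, 0, 0, 0, -0.1155, 0.5, 0, 0, 0, 0, 0, -0.1155]}}

```text
clock: 7.3
tool_pos: [0.5044, 0.1992, 0.2305]
orientation: [180.0, 0.1, 8.1]
force: [-0.3, -0.0, -2.6]
opening: 0.014
gripper_force: 30.0
```

Run:
```python
from h import *
st()
a=np.radians(7.8);ty=np.array([-np.sin(a),np.cos(a)]);tx=np.array([np.cos(a),np.sin(a)]);c=np.array([.4865,-.2015])
g=c+ty*.17+tx*.025;print(g)
go([*g,.215],[180,0,7.8],'grasp')
```

```text
{'clock': 7.3, 'joint_pos': [42.243, 8.292, -16.384, -0.022, -65.425, 55.834], 'tool_pos': [0.504, 0.199, 0.23], 'orientation': [179.96, 0.095, 8.067], 'force': [-0.299, -0.005, -2.647], 'opening': 0.014, 'gripper_force': 29.998}
[ 0.48819705 -0.02967998]
shift cm [-4.82 22.43  2.67] turn [0.001 0.002 0.005] shift after turn [-4.72 22.45  2.65]
```

Emit:
{"method": "move_arm", "body": {"moves": [0.5, -0.3, 1.4, 0, 0, 0, 0, 0.5, -0.7, 3, 0, 0, 0, 0, 0.5, -0.9, 4, 0, 0, 0, 0, 0.5, -0.9, 4, 0, 0, 0, 0, 0.5, -0.9, 4, 0, 0, 0, 0, 0.5, -0.6, 3, 0.9, 0, 0, 0, 0.5, -0.3, 2, 0.9, 0, 0, 0, 0.5, -0.1, 1, 0.8, 0, 0, 0]}}

```text
clock: 8.1
tool_pos: [0.4877, -0.031, 0.2047]
orientation: [180.0, 0.1, 7.6]
force: [0.2, -0.7, -2.7]
opening: 0.014
gripper_force: 30.0
```

Emit:
{"method": "move_arm", "body": {"moves": [0.5, 0, 0, 0, 0, 0, 0, 0.5, 0, 0, 0, 0, 0, 0, 0.5, 0, 0, 0, 0, 0, 0]}}

```text
clock: 8.4
tool_pos: [0.4891, -0.0282, 0.2058]
orientation: [-180.0, -0.0, 7.8]
force: [-0.1, -0.6, -3.0]
opening: 0.0143
gripper_force: 30.0
```

```bash
cat >> h.py <<'E'
a_=np.radians(7.8);TY=np.array([-np.sin(a_),np.cos(a_),0]);TX=np.array([np.cos(a_),np.sin(a_),0]);TC=np.array([.4865,-.2015,0])
def tray(P): return np.c_[(P-TC)@TX,(P-TC)@TY,P[:,2]]
E
python3 - <<'E'
from h import *
o=st();print("grasp in tray",tray(np.array([o["tool_pos"]])+[0,0,.011]).round(4))
for n in("scene","top"):
    p,w=cloud(n);T=tray(w.reshape(-1,3))
    m=(abs(T[:,0]-.02)<.09)&(T[:,1]>.06)&(T[:,1]<.27)&(T[:,2]>.006)&(T[:,2]<.18);q=T[m]
    for lo in np.arange(.01,.18,.01):
        k=q[(q[:,2]>=lo)&(q[:,2]<lo+.01)]
        if len(k)>4: print(n,lo.round(2),len(k),k.min(0).round(3),k.max(0).round(3))
cv2.imwrite("pics/s3.png",cv2.resize(vision.snapshot("scene")[0][100:300,220:450,::-1],(690,600)))
E
```

```text
{'clock': 8.4, 'joint_pos': [19.743, 4.213, -24.532, 0.001, -61.231, 78.069], 'tool_pos': [0.489, -0.028, 0.206], 'orientation': [-179.996, -0.024, 7.813], 'force': [-0.092, -0.61, -2.998], 'opening': 0.014, 'gripper_force': 29.999}
grasp in tray [[0.0261 0.1713 0.2168]]
scene 0.01 100 [-0.069  0.061  0.01 ] [0.101 0.267 0.02 ]
scene 0.02 141 [-0.07  0.06  0.02] [0.101 0.269 0.03 ]
scene 0.03 35 [-0.07   0.206  0.03 ] [0.031 0.27  0.04 ]
scene 0.04 46 [-0.069  0.142  0.041] [0.059 0.269 0.05 ]
scene 0.05 48 [0.018 0.146 0.051] [0.06 0.21 0.06]
scene 0.06 60 [-0.007  0.149  0.06 ] [0.06  0.212 0.07 ]
scene 0.07 58 [-0.009  0.146  0.07 ] [0.061 0.215 0.08 ]
scene 0.08 92 [-0.018  0.143  0.08 ] [0.063 0.218 0.09 ]
scene 0.09 107 [-0.018  0.144  0.09 ] [0.066 0.22  0.1  ]
scene 0.1 142 [-0.019  0.141  0.1  ] [0.069 0.227 0.11 ]
scene 0.11 166 [-0.024  0.139  0.11 ] [0.07  0.228 0.12 ]
scene 0.12 190 [-0.025  0.139  0.12 ] [0.078 0.232 0.13 ]
scene 0.13 183 [-0.026  0.138  0.13 ] [0.08  0.232 0.14 ]
scene 0.14 202 [-0.027  0.138  0.14 ] [0.087 0.243 0.15 ]
scene 0.15 154 [-0.037  0.132  0
[... 259 characters left out ...]
17 [-0.07  0.11  0.03] [0.096 0.269 0.038]
top 0.05 23 [-0.006  0.147  0.054] [0.021 0.197 0.06 ]
top 0.06 43 [-0.005  0.148  0.06 ] [0.018 0.203 0.068]
top 0.07 8 [-0.005  0.173  0.07 ] [0.018 0.206 0.08 ]
top 0.08 17 [-0.011  0.181  0.08 ] [0.019 0.208 0.088]
top 0.09 24 [-0.011  0.148  0.09 ] [0.019 0.214 0.099]
top 0.1 18 [-0.015  0.177  0.1  ] [0.013 0.219 0.109]
top 0.11 19 [-0.017  0.188  0.11 ] [0.019 0.222 0.119]
top 0.12 23 [-0.02   0.182  0.12 ] [0.016 0.23  0.13 ]
top 0.13 15 [-0.017  0.207  0.13 ] [0.016 0.234 0.14 ]
top 0.14 36 [-0.031  0.172  0.141] [0.015 0.24  0.15 ]
top 0.15 51 [-0.038  0.14   0.15 ] [0.024 0.242 0.16 ]
top 0.16 16 [-0.038  0.141  0.16 ] [0.001 0.209 0.169]
```

View pics/s3.png

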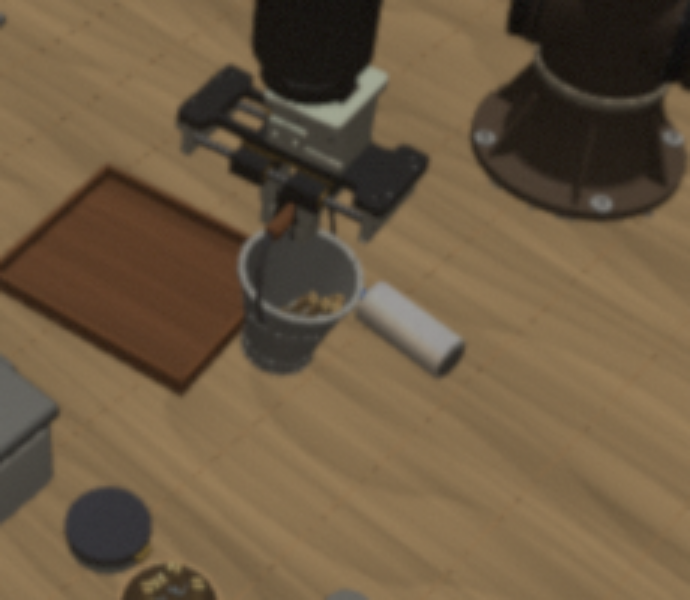

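The pail hangs in front of the tray's near edge, with its mouth around (300,275) in the crop. It is slightly tilted, and its foot is about 25 mm from the edge. I'll lower it and close the gap.

Emit:
{"method": "move_arm", "body": {"moves": [0.5, 0, 0.4, 0.8, 0, 0, 0, 0.5, 0, 0.6, 1, 0, 0, 0, 0.5, 0, 0.6, 1, 0, 0, 0, 0.5, 0, 0.4, 0.8, 0, 0, 0, 0.5, 0, 0.3, 0.5, 0, 0, 0, 0.5, 0, 0.2, 0.2, 0, 0, 0, 0.5, 0, 0.2, 0.1, 0, 0, 0, 0.5, 0, 0.2, 0, 0, 0, 0]}}

```text
clock: 9.35
tool_pos: [0.4939, -0.0581, 0.1625]
orientation: [180.0, -0.1, 7.8]
force: [-1.7, -0.2, 3.0]
opening: 0.0143
gripper_force: 30.0
```

Run:
```python
from h import *
o=st();print("grasp in tray",tray(np.array([o["tool_pos"]])+[0,0,.011]).round(4))
p,w=cloud("scene");T=tray(w.reshape(-1,3))
m=(abs(T[:,0]-.02)<.08)&(T[:,1]>.06)&(T[:,1]<.22)&(T[:,2]>.006)&(T[:,2]<.18);q=T[m]
for lo in np.arange(.03,.15,.01):
        k=q[(q[:,2]>=lo)&(q[:,2]<lo+.01)]
        if len(k)>4: print(lo.round(2),len(k),k.min(0).round(3),k.max(0).round(3))
W=np.array([0,24]);th=np.radians([0,10,20,30,40,50,60,70,80,88])
e=np.c_[-35*np.cos(th)+74*np.sin(th),24+74*np.cos(th)+35*np.sin(th)];print(e.round(1));print(np.diff(e,axis=0).round(1).tolist())
```

```text
{'clock': 9.35, 'joint_pos': [16.027, 7.269, -27.319, 0.07, -55.288, 81.747], 'tool_pos': [0.494, -0.058, 0.163], 'orientation': [179.96, -0.13, 7.814], 'force': [-1.659, -0.177, 2.995], 'opening': 0.014, 'gripper_force': 29.999}
grasp in tray [[0.0268 0.1411 0.1735]]
0.03 71 [-0.015  0.12   0.03 ] [0.062 0.192 0.04 ]
0.04 94 [-0.016  0.117  0.04 ] [0.066 0.194 0.05 ]
0.05 112 [-0.019  0.116  0.051] [0.066 0.196 0.06 ]
0.06 129 [-0.02   0.115  0.06 ] [0.068 0.2   0.07 ]
0.07 158 [-0.024  0.112  0.07 ] [0.07  0.202 0.08 ]
0.08 176 [-0.025  0.112  0.08 ] [0.079 0.204 0.09 ]
0.09 159 [-0.027  0.106  0.09 ] [0.084 0.204 0.1  ]
0.1 203 [-0.035  0.104  0.1  ] [0.086 0.212 0.11 ]
0.11 104 [-0.038  0.102  0.11 ] [0.089 0.213 0.119]
0.12 10 [-0.037  0.149  0.12 ] [0.087 0.155 0.129]
0.13 8 [-0.033  0.147  0.13 ] [0.087 0.153 0.14 ]
0.14 7 [0.079 0.144 0.14 ] [0.083 0.15  0.147]
[[-35.   98. ]
 [-21.6 103. ]
 [ -7.6 105.5]
 [  6.7 105.6]
 [ 20.8 103.2]
 [ 34.2  98.4]
 [ 46.6  91.3]
 [ 57.6  82.2]
 [ 66.8  71.3]
 [ 72.7  61.6]]
[[13.4, 5.0], [14.0, 2.6], [14.3, 0.1], [14.1, -2.4], [13.4, -4.8], [12.4, -7.1], [11.0, -9.1], [9.2, -10.9], [5.9, -9.8]]
```

Emit:
{"method": "move_arm", "body": {"moves": [0.5, 0, 0.7, -0.3, 0, 0, 0, 0.5, 0, 0.7, -0.25, 0, 0, 0, 0.5, 0, 0.7, -0.15, 0, 0, 0, 0.5, 0, 0.7, -0.1, 0, 0, 0, 0.5, 0, 0.7, 0, 0, 0, 0, 0.5, 0, 0.7, 0, 0, 0, 0, 0.5, 0, 0.7, 0.1, 0, 0, 0, 0.5, 0, 0.7, 0.15, 0, 0, 0]}}

```text
clock: 10.2
tool_pos: [0.5006, -0.1137, 0.1671]
orientation: [180.0, -0.0, 7.8]
force: [1.0, -0.3, 1.3]
opening: 0.014
gripper_force: 30.0
```

Run:
```python
from h import *
o=st();print("grasp in tray",tray(np.array([o["tool_pos"]])+[0,0,.011]).round(4))
cv2.imwrite("pics/s4.png",cv2.resize(vision.snapshot("scene")[0][120:270,220:400,::-1],(720,600)))
```

```text
{'clock': 10.2, 'joint_pos': [9.149, 8.585, -25.01, 0.015, -56.386, 88.648], 'tool_pos': [0.501, -0.114, 0.167], 'orientation': [179.988, -0.019, 7.805], 'force': [1.016, -0.265, 1.28], 'opening': 0.014, 'gripper_force': 29.999}
grasp in tray [[0.0258 0.085  0.1781]]
```

View pics/s4.png

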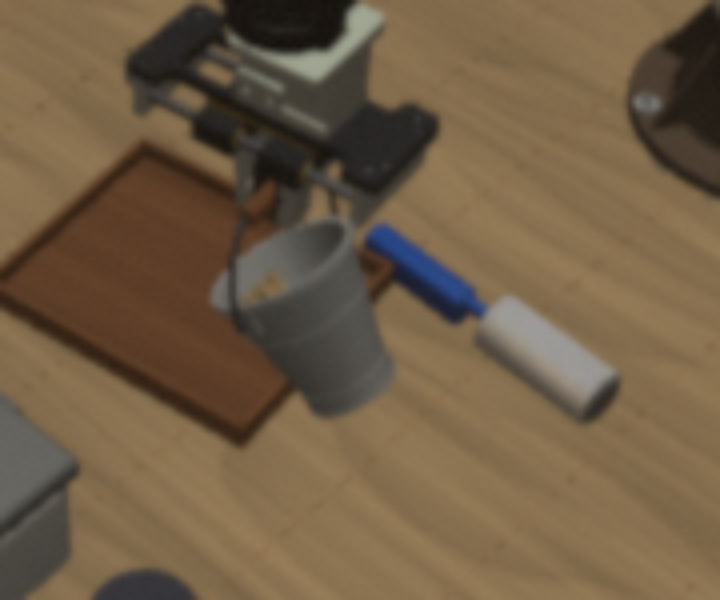

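The pail is tipped about 40° over the tray's edge, with the pins still inside at (265,290). I'll carry on along the arc.

Emit:
{"method": "move_arm", "body": {"moves": [0.5, 0, 0.7, 0.2, 0, 0, 0, 0.5, 0, 0.65, 0.3, 0, 0, 0, 0.5, 0, 0.65, 0.3, 0, 0, 0, 0.5, 0, 0.6, 0.4, 0, 0, 0, 0.5, 0, 0.55, 0.4, 0, 0, 0, 0.5, 0, 0.55, 0.5, 0, 0, 0, 0.5, 0, 0.5, 0.5, 0, 0, 0, 0.5, 0, 0.4, 0.5, 0, 0, 0]}}

```text
clock: 11.05
tool_pos: [0.5067, -0.1593, 0.1356]
orientation: [180.0, 0.0, 7.8]
force: [1.2, -2.8, 1.5]
opening: 0.0142
gripper_force: 30.0
```

Emit:
{"method": "move_arm", "body": {"moves": [0.5, 0, 0.3, 0.4, 0, 0, 0, 0.5, 0, 0.2, 0.4, 0, 0, 0, 0.5, 0, 0, 0, 0, 0, 0, 0.5, 0, 0, 0, 0, 0, 0]}}

```text
clock: 11.45
tool_pos: [0.5072, -0.1636, 0.128]
orientation: [180.0, 0.0, 7.8]
force: [0.6, -3.6, 1.4]
opening: 0.0139
gripper_force: 30.0
```

Run:
```python
from h import *
o=st();print("grasp in tray",tray(np.array([o["tool_pos"]])+[0,0,.011]).round(4))
cv2.imwrite("pics/s5.png",cv2.resize(vision.snapshot("scene")[0][120:270,220:400,::-1],(720,600)))
```

```text
{'clock': 11.45, 'joint_pos': [3.219, 12.824, -25.482, 0.003, -51.705, 94.583], 'tool_pos': [0.507, -0.164, 0.128], 'orientation': [179.999, 0.011, 7.804], 'force': [0.604, -3.644, 1.359], 'opening': 0.014, 'gripper_force': 29.999}
grasp in tray [[0.0257 0.0347 0.139 ]]
```

View pics/s5.png

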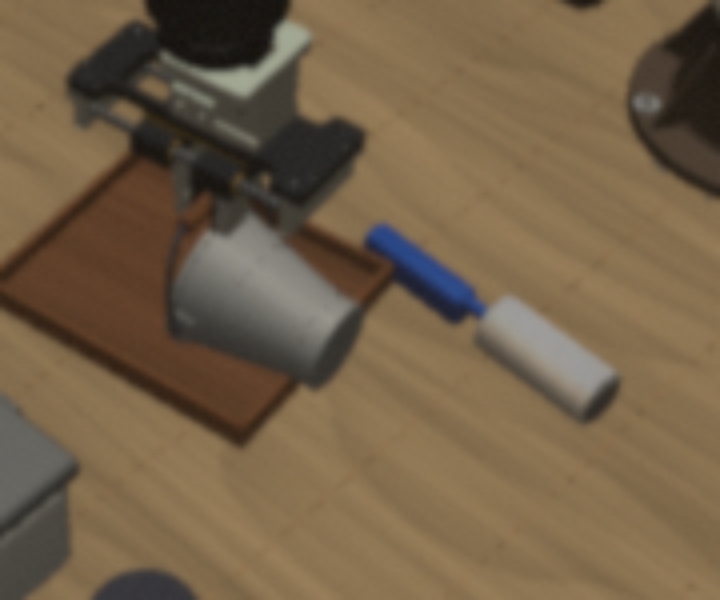

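The pail lies over the tray's edge with its mouth in the tray and its foot raised at (335,345). I'll open slightly, then lift away.

Emit:
{"method": "move_arm", "body": {"moves": [2.2, 0, 0, 0, 0, 0, 0, 2.4, 0, 0, -0.2, 0, 0, 0, 2.6, 0, 0, -0.5, 0, 0, 0, 3, 0, 0, -0.8, 0, 0, 0, 3, 0, 0, -1, 0, 0, 0, 4, 0, 0, -2, 0, 0, 0, 4, 0, 0, -3, 0, 0, 0, 4, 0, 0, -3, 0, 0, 0]}}

```text
clock: 12.3
tool_pos: [0.507, -0.1636, 0.2349]
orientation: [180.0, -0.0, 7.8]
force: [0.3, 0.3, 0.3]
opening: 0.0398
gripper_force: 0.0
```

Run:
```python
from h import *
o=st()
Z=[]
for n in("scene","top"):
    p,w=cloud(n);T=tray(w.reshape(-1,3));Z.append(T)
    m=(abs(T[:,0]-.02)<.09)&(T[:,1]>-.02)&(T[:,1]<.2)&(T[:,2]>.03)&(T[:,2]<.15);q=T[m]
    for lo in np.arange(-.02,.18,.01):
        k=q[(q[:,1]>=lo)&(q[:,1]<lo+.01)]
        if len(k)>4: print(n,lo.round(2),len(k),k.min(0).round(3),k.max(0).round(3))
np.savez("c5.npz",*Z)
cv2.imwrite("pics/s6.png",cv2.resize(vision.snapshot("scene")[0][120:270,220:400,::-1],(720,600)))
```

```text
{'clock': 12.3, 'joint_pos': [3.222, 7.117, -17.194, 0.001, -65.686, 94.584], 'tool_pos': [0.507, -0.164, 0.235], 'orientation': [179.999, -0.003, 7.807], 'force': [0.253, 0.265, 0.296], 'opening': 0.04, 'gripper_force': 0.0}
scene 0.02 23 [-0.009  0.025  0.129] [0.06 0.03 0.14]
scene 0.03 252 [-0.035  0.03   0.031] [0.086 0.04  0.143]
scene 0.04 150 [-0.038  0.04   0.034] [0.088 0.05  0.137]
scene 0.05 127 [-0.028  0.05   0.031] [0.08  0.06  0.109]
scene 0.06 123 [-0.016  0.06   0.034] [0.073 0.07  0.109]
scene 0.07 116 [-0.013  0.07   0.038] [0.07  0.08  0.106]
scene 0.08 107 [-0.007  0.08   0.036] [0.069 0.09  0.106]
scene 0.09 107 [-0.007  0.09   0.037] [0.066 0.1   0.104]
scene 0.1 100 [0.    0.1   0.038] [0.064 0.11  0.101]
scene 0.11 98 [-0.003  0.11   0.038] [0.06  0.12  0.098]
scene 0.12 81 [-0.004  0.12   0.043] [0.059 0.13  0.097]
scene 0.13 89 [-0.01   0.13   0.045] [0.059 0.14  0.096]
scene 0.14 166 [-0.011  0.14   0.031] [0.058 0.144 0.096]
top 0.02 16 [-0.009  0.025  0.133] [0.022 0.03  0.143]
top 0.03 68 [-0.035  0.03   0.076] [0.039 0.04  0.147]
top 0.04 70 [-0.038  0.04   0.055] [0.04  0.05  0.113]
top 0.05 54 [-0.031  0.05   0.047] [0.019 0.06  0.113]
top 0.06 49 [-0.024  0.06   0.055] [0.019 0.07  0.111]
top 0.07 45 [-0.021  0.07   0.056] [0.019 0.08  0.107]
top 0.08 50 [-0.017  0.08   0.063] [0.041 0.09  0.106]
top 0.09 51 [-0.016  0.09   0.064] [0.042 0.1   0.107]
top 0.1 44 [-0.014  0.1    0.064] [0.025 0.11  0.104]
top 0.11 40 [-0.035  0.11   0.031] [0.025 0.12  0.1  ]
top 0.12 38 [-0.011  0.12   0.065] [0.022 0.13  0.099]
top 0.13 56 [-0.01   0.13   0.067] [0.052 0.14  0.099]
top 0.14 20 [-0.009  0.14   0.047] [0.053 0.144 0.101]
```

View pics/s6.png

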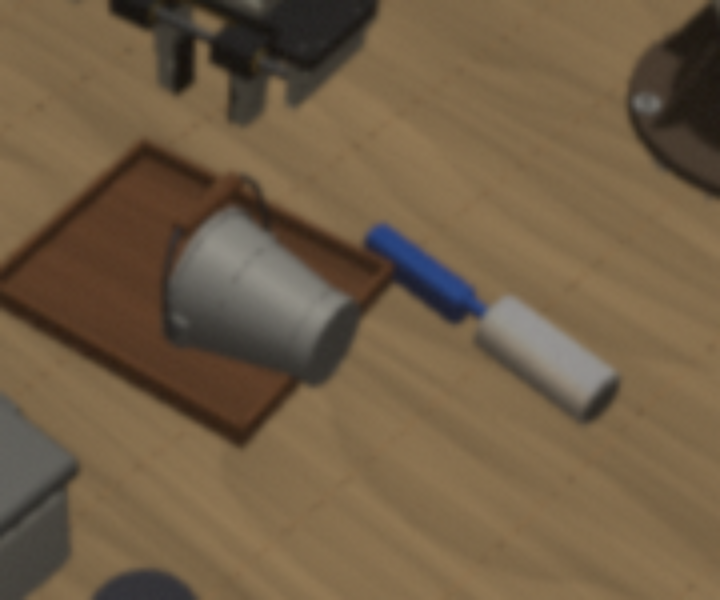

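The pail is lying stably and let go. Its foot disc is at (335,345), which gives a foot centre near tray coordinates (0.026, 0.135, 0.063). Next I'll turn and tilt the gripper.

Emit:
{"method": "move_arm", "body": {"moves": [8.7, 0, 0, -0.5, 0, 0, 0.143, 8.7, 0, 0, -0.5, 0, 0, 0.143, 8.7, 0, 0, -0.5, 0, 0, 0.143, 8.7, 0, 0, -0.5, 0, 0, 0.143, 8.7, 0, 0, -0.5, 0, 0, 0.143, 8.7, 0, 0, -0.5, 0, 0, 0.143, 8.7, 0, 0, 0, 0, 0, 0.143, 8.7, 0, 0, 0, 0, 0, 0.143]}}

```text
clock: 13.25
tool_pos: [0.5069, -0.1634, 0.2628]
orientation: [180.0, 0.0, -58.1]
force: [-0.5, -0.3, 0.3]
opening: 0.0866
gripper_force: 0.0
```

Emit:
{"method": "move_arm", "body": {"moves": [8.7, 0, 0, 0, 0, 0, 0.143, 8.7, 0, 0, 0, 0, 0, 0.143, 8.7, 0, 0, 0, 0, 0, 0.143, 8.7, -3, 0, 0, 0, 0.131, 0, 8.7, -3, 0, 0, 0, 0.131, 0, 8.7, -3, 0, 0, 0, 0.131, 0, 8.7, -3, 0, 0, 0, 0.131, 0, 8.7, 0, 0, 0, 0, 0, 0]}}

```text
clock: 14.05
tool_pos: [0.4908, -0.0449, 0.2379]
orientation: [179.7, -30.2, -81.7]
force: [0.7, -1.4, -0.2]
opening: 0.0871
gripper_force: 0.0
```

```bash
cat >> h.py <<'E'
def tilt(t):
    "tool x toward -TY, y along -TX, leaning body t deg towards +TY"
    return (R.from_rotvec(-np.radians(t)*TX)*R.from_euler('xyz',[180,0,-82.2],degrees=True)).as_euler('xyz',degrees=True)
def W(x,y,z): return TC+TX*x+TY*y+[0,0,z]
E
python3 - <<'E'
from h import *
o=st();print(tilt(30).round(1))
go(W(.0255,.135,.065),tilt(30),'grasp')
E
```

```text
{'clock': 14.05, 'joint_pos': [36.973, 4.714, -37.102, 28.547, -66.868, -44.535], 'tool_pos': [0.491, -0.045, 0.238], 'orientation': [179.739, -30.233, -81.728], 'force': [0.708, -1.45, -0.154], 'opening': 0.087, 'gripper_force': 0.0}
[180.  -30.  -82.2]
shift cm [-7.02 -0.05 17.02] turn [ 0.    -0.004  0.007] shift after turn [-6.95  0.   17.05]
```

Emit:
{"method": "move_arm", "body": {"moves": [8.7, -2, 0, 1, 0, 0, 0.007, 8.7, -2.5, 0, 3, 0, 0, 0, 8.7, -2.5, 0, 3, 0, 0, 0, 8.7, 0, 0, 3, 0, 0, 0, 8.7, 0, 0, 3, 0, 0, 0, 8.7, 0, 0, 2, 0, 0, 0, 8.7, 0, 0, 2, 0, 0, 0, 8.7, 0, 0, 0, 0, 0, 0]}}

```text
clock: 14.85
tool_pos: [0.4932, -0.0747, 0.056]
orientation: [179.9, -29.9, -82.7]
force: [-0.2, -1.0, -0.4]
opening: 0.087
gripper_force: 0.0
```

Run:
```python
from h import *
o=st();go(W(.0255,.135,.065),tilt(30),'grasp')
cv2.imwrite("pics/s7.png",cv2.resize(vision.snapshot("scene")[0][120:270,220:400,::-1],(720,600)))
```

```text
{'clock': 14.85, 'joint_pos': [29.236, 17.887, -53.2, 45.133, -40.621, -62.354], 'tool_pos': [0.493, -0.075, 0.056], 'orientation': [179.884, -29.896, -82.75], 'force': [-0.237, -0.955, -0.368], 'opening': 0.087, 'gripper_force': 0.0}
shift cm [-0.44 -0.16 -0.19] turn [ 0.007  0.002 -0.008] shift after turn [-0.44 -0.16 -0.19]
```

View pics/s7.png

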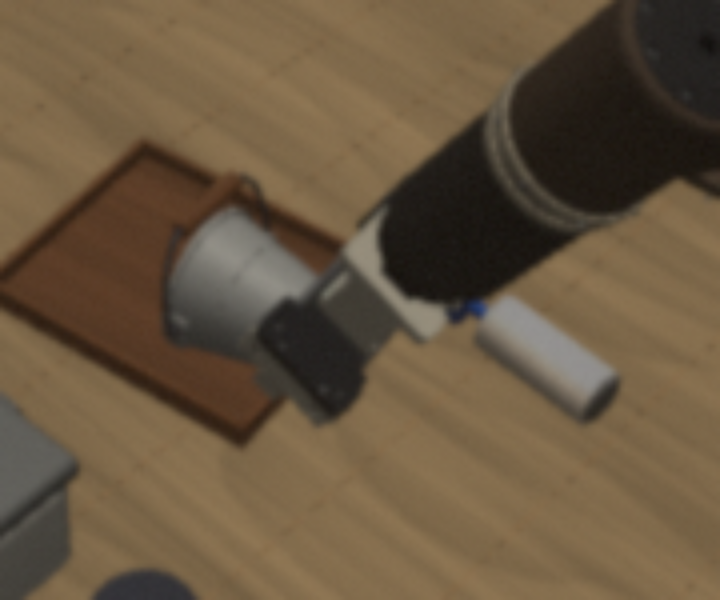

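The gripper straddles the foot around (310,350), and the pail hasn't moved. I'll make a small correction and close.

Emit:
{"method": "move_arm", "body": {"moves": [8.7, -0.4, -0.15, -0.2, 0, 0, 0, 6, 0, 0, 0, 0, 0, 0, 6, 0, 0, 0, 0, 0, 0, 6, 0, 0, 0, 0, 0, 0, 6, 0, 0, 0, 0, 0, 0, 6, 0, 0, 0, 0, 0, 0, 6, 0, 0, 0, 0, 0, 0, 6, 0, 0, 0, 0, 0, 0]}}

```text
clock: 15.7
tool_pos: [0.4963, -0.0678, 0.058]
orientation: [-179.8, -29.8, -82.8]
force: [-1.7, 2.5, 4.7]
opening: 0.0676
gripper_force: 29.1
```

Run:
```python
from h import *
o=st();R0=R.from_euler('xyz',o["orientation"],degrees=True);print(R0.as_matrix().round(2))
# pail foot & mouth for tip angle d (deg, about +TX) with foot at tray (y,z)
for d in(0,20,40,60,70):
    a=np.radians(92+d); print(d,"mouth rel foot: y",-round(.101*np.sin(a),3),"z",round(.101*np.cos(a),3))
```

```text
{'clock': 15.7, 'joint_pos': [29.998, 17.87, -52.69, 44.579, -40.95, -62.383], 'tool_pos': [0.496, -0.068, 0.058], 'orientation': [-179.77, -29.819, -82.784], 'force': [-1.74, 2.53, 4.662], 'opening': 0.068, 'gripper_force': 29.114}
[[ 0.11 -0.99  0.07]
 [-0.86 -0.13 -0.49]
 [ 0.5  -0.   -0.87]]
0 mouth rel foot: y -0.101 z -0.004
20 mouth rel foot: y -0.094 z -0.038
40 mouth rel foot: y -0.075 z -0.068
60 mouth rel foot: y -0.047 z -0.089
70 mouth rel foot: y -0.031 z -0.096
```

Emit:
{"method": "move_arm", "body": {"moves": [6, 0.5, 0, -0.87, 0, 0, 0, 6, 0.5, 0, -0.87, 0, 0, 0, 6, 1.5, 0.4, -0.4, 0, 0, 0, 6, 2, 0.4, -0.5, 0, 0, 0, 6, 2.5, 0.5, -0.6, 0, 0, 0, 6, 2.5, 0.5, -0.6, 0, 0, 0, 6, 1.9, 0.4, -0.4, 0, 0, 0, 6, 1, 0.3, -0.2, 0, 0, 0]}}

```text
clock: 16.5
tool_pos: [0.4817, -0.1566, 0.1591]
orientation: [-179.7, -29.8, -82.9]
force: [1.4, 0.1, -3.7]
opening: 0.0679
gripper_force: 29.2
```

Run:
```python
from h import *
o=st();R0=R.from_euler('xyz',o["orientation"],degrees=True);print("grasp in tray",tray((o["tool_pos"]-R0.apply([0,0,.011]))[None]).round(3))
go(W(0,.05,.165),tilt(30),'grasp')
```

```text
{'clock': 16.5, 'joint_pos': [22.127, 6.909, -48.949, 39.197, -49.518, -44.916], 'tool_pos': [0.482, -0.157, 0.159], 'orientation': [-179.695, -29.754, -82.895], 'force': [1.391, 0.104, -3.653], 'opening': 0.068, 'gripper_force': 29.173}
grasp in tray [[0.001 0.051 0.169]]
shift cm [-0.13  0.13  0.35] turn [ 0.001  0.004 -0.011] shift after turn [-0.13  0.13  0.35]
```

Emit:
{"method": "move_arm", "body": {"moves": [6, 0, 0, 0, 0, -0.13, 0, 6, 0, 0, 0, 0, -0.13, 0, 6, 0, 0, 0, 0, -0.13, 0, 6, 0, 0, 0, 0, -0.13, 0, 6, 0, 0, 0, 0, -0.13, 0, 6, 0, 0, 0, 0, -0.13, 0, 6, 0, 0, 0, 0, -0.13, 0, 6, 0, 0, 0, 0, -0.13, 0]}}

```text
clock: 17.3
tool_pos: [0.483, -0.1557, 0.1589]
orientation: [-179.6, 30.1, -82.4]
force: [-1.3, -0.4, -2.6]
opening: 0.0676
gripper_force: 29.1
```

Emit:
{"method": "move_arm", "body": {"moves": [6, 0, 0, 0, 0, 0, 0, 6, 0, 0, 0, 0, 0, 0, 6, 0, 0, 0, 0, 0, 0, 6, 0, 0, 0, 0, 0, 0]}}

```text
clock: 17.7
tool_pos: [0.4818, -0.1549, 0.1584]
orientation: [-179.8, 29.7, -82.4]
force: [-0.5, 0.2, -2.7]
opening: 0.0675
gripper_force: 29.1
```

Run:
```python
from h import *
o=st()
a=vision.snapshot("scene")[0][110:270,220:400,::-1];cv2.imwrite("pics/s8.png",cv2.resize(a,(675,600)))
```

```text
{'clock': 17.7, 'joint_pos': [-17.43, 19.971, -6.305, -27.4, -78.438, 34.035], 'tool_pos': [0.482, -0.155, 0.158], 'orientation': [-179.752, 29.697, -82.443], 'force': [-0.506, 0.153, -2.683], 'opening': 0.068, 'gripper_force': 29.069}
```

View pics/s8.png

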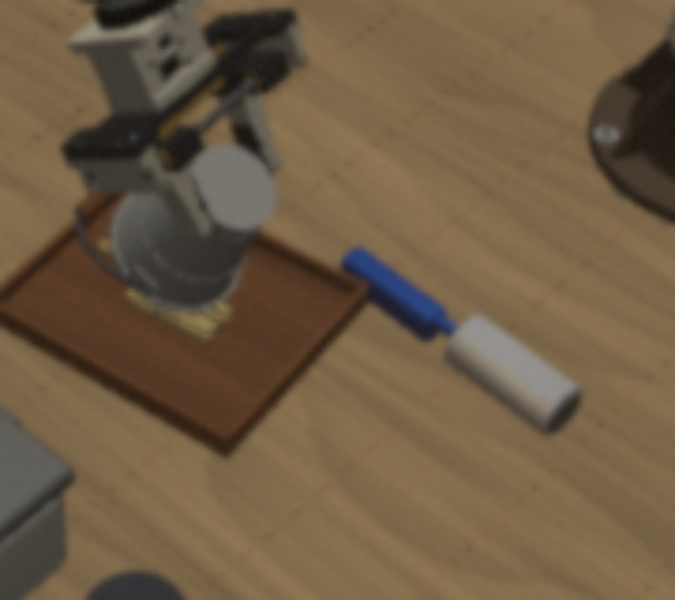

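The pins have come out onto the tray floor, around (185,310) and (105,245) in the crop. I'll raise the pail with a small shake, then check the count and heights by code.

Emit:
{"method": "move_arm", "body": {"moves": [6, -0.5, 0.8, -0.87, 0, 0, 0, 6, -0.5, -1.6, -0.87, 0, 0, 0, 6, -0.5, 1.6, -0.87, 0, 0, 0, 6, -0.5, -1.6, -0.87, 0, 0, 0, 6, -0.5, 0.8, -0.87, 0, 0, 0, 6, 0, 0, 0, 0, 0, 0, 6, 0, 0, 0, 0, 0, 0]}}

```text
clock: 18.45
tool_pos: [0.4812, -0.1557, 0.2085]
orientation: [-179.7, 29.7, -82.5]
force: [0.7, -0.4, -3.1]
opening: 0.0677
gripper_force: 29.1
```

Run:
```python
from h import *
o=st()
for n in("scene","top"):
    p,w=cloud(n);T=tray(w.reshape(-1,3)).reshape(384,512,3)
    m=(abs(T[...,0])<.098)&(abs(T[...,1])<.118)&(T[...,2]<.06)
    hsv=cv2.cvtColor(p,cv2.COLOR_RGB2HSV)
    k=(m&(hsv[...,2]>130)&(hsv[...,1]>40)&(T[...,2]>.008)).astype(np.uint8)
    nn,l,s,c=cv2.connectedComponentsWithStats(k)
    for i in range(1,nn):
        if s[i,4]>15:
            q=T[l==i];print(n,s[i,4],q.mean(0).round(3),q.min(0).round(3),q.max(0).round(3),cv2.minAreaRect(q[:,:2].astype(np.float32))[1:])
```

```text
{'clock': 18.45, 'joint_pos': [-17.508, 17.195, -3.271, -27.03, -83.617, 31.328], 'tool_pos': [0.481, -0.156, 0.208], 'orientation': [-179.749, 29.744, -82.549], 'force': [0.687, -0.431, -3.093], 'opening': 0.068, 'gripper_force': 29.069}
scene 22 [-0.011  0.016  0.018] [-0.016 -0.001  0.014] [-0.002  0.037  0.026] ((0.037930797785520554, 0.014614639803767204), 89.5730209350586)
scene 25 [0.012 0.022 0.017] [ 0.003 -0.004  0.013] [0.018 0.039 0.021] ((0.012570732273161411, 0.04364205151796341), 12.553053855895996)
```

Emit:
{"method": "move_arm", "body": {"moves": [6, 0, 0, 0, 0, 0.13, 0, 6, 0, 0, 0, 0, 0.13, 0, 6, 0, 0, 0, 0, 0.13, 0, 6, 0, 0, 0, 0, 0.13, 0, 6, 0, 0, 0, 0, 0.13, 0, 6, 0, 0, 0, 0, 0.13, 0, 6, 0, 0, 0, 0, 0.13, 0, 6, 0, 0, 0, 0, 0.13, 0]}}

```text
clock: 19.35
tool_pos: [0.4818, -0.1551, 0.2082]
orientation: [-179.6, -30.1, -82.7]
force: [0.9, -1.4, -3.0]
opening: 0.0679
gripper_force: 29.2
```

Run:
```python
from h import *
o=st();go(W(.1,.30,.20),tilt(30),'grasp')
```

```text
{'clock': 19.35, 'joint_pos': [23.58, 3.531, -44.562, 35.415, -56.359, -40.015], 'tool_pos': [0.482, -0.155, 0.208], 'orientation': [-179.649, -30.061, -82.746], 'force': [0.922, -1.366, -3.031], 'opening': 0.068, 'gripper_force': 29.16}
shift cm [-22.42  -9.67 -10.87] turn [-0.001 -0.001 -0.008] shift after turn [-22.35  -9.84 -10.86]
```

Emit:
{"method": "move_arm", "body": {"moves": [6, -2, -0.8, -1, 0, 0, 0, 6, -3, -1.3, -1.4, 0, 0, 0, 6, -3.2, -1.4, -1.6, 0, 0, 0, 6, -3.2, -1.4, -1.6, 0, 0, 0, 6, -3.2, -1.4, -1.6, 0, 0, 0, 6, -3.2, -1.4, -1.6, 0, 0, 0, 6, -2.8, -1.2, -1.3, 0, 0, 0, 6, -1.8, -0.9, -0.8, 0, 0, 0]}}

```text
clock: 20.15
tool_pos: [0.5477, 0.1055, 0.1905]
orientation: [-179.8, -29.8, -82.7]
force: [0.7, -0.5, -2.0]
opening: 0.0673
gripper_force: 29.2
```

Emit:
{"method": "move_arm", "body": {"moves": [6, 0, 0, 0, 0, 0.115, 0, 6, 0, 0, 0, 0, 0.115, 0, 6, 0, 0, 0, 0, 0, 0]}}

```text
clock: 20.45
tool_pos: [0.5467, 0.104, 0.1888]
orientation: [179.9, -43.3, -82.5]
force: [-0.7, -0.1, -3.3]
opening: 0.0678
gripper_force: 29.2
```

Run:
```python
from h import *
o=st();print(tilt(43))
go(W(.1,.30,.055),tilt(43),'grasp')
for n in("scene","top"):
    p,w=cloud(n);T=tray(w.reshape(-1,3)).reshape(384,512,3)
    m=(abs(T[...,0])<.098)&(abs(T[...,1])<.118)&(T[...,2]<.06)
    q=T[m&(T[...,2]>.0125)&(abs(T[...,0])<.09)&(abs(T[...,1])<.11)];print(n,len(q))
    print(n,"tray px",m.sum(),"max z",T[m][:,2].max().round(3))
    hsv=cv2.cvtColor(p,cv2.COLOR_RGB2HSV);L=hsv[...,2].astype(float)
    print("bright pct",np.percentile(hsv[...,2][m],[10,50,90,97]))
    k=(m&(hsv[...,2]>np.median(hsv[...,2][m])*1.4)).astype(np.uint8)
    k[~((abs(T[...,0])<.094)&(abs(T[...,1])<.114))]=0
    nn,l,s,c=cv2.connectedComponentsWithStats(k)
    for i in range(1,nn):
        if s[i,4]>8:
            q=T[l==i];print(n,s[i,4],q.mean(0).round(3),"zmax",q[:,2].max().round(3),np.round(cv2.minAreaRect(q[:,:2].astype(np.float32))[1],3))
```

```text
{'clock': 20.45, 'joint_pos': [49.81, 22.745, -28.099, 31.762, -74.249, -60.93], 'tool_pos': [0.547, 0.104, 0.189], 'orientation': [179.898, -43.347, -82.473], 'force': [-0.689, -0.054, -3.29], 'opening': 0.068, 'gripper_force': 29.221}
[180.  -43.  -82.2]
shift cm [-9.59  0.09 10.45] turn [ 0.005 -0.006 -0.003] shift after turn [-9.53  0.11 10.51]
scene 315
scene tray px 3541 max z 0.04
bright pct [ 69.  88.  97. 121.]
scene 90 [0.004 0.012 0.017] zmax 0.027 [0.038 0.075]
top 353
top tray px 3898 max z 0.044
bright pct [ 89. 100. 111. 167.]
top 203 [ 0.001 -0.006  0.023] zmax 0.044 [0.118 0.04 ]
```

Run:
```python
from h import *
for n in("top","scene"):
    p,w=cloud(n);T=tray(w.reshape(-1,3)).reshape(384,512,3)
    m=(abs(T[...,0])<.1)&(abs(T[...,1])<.12)
    hsv=cv2.cvtColor(p,cv2.COLOR_RGB2HSV)
    k=m&(T[...,2]<.08);ys,xs=np.where(k&(abs(T[...,0]-.0)<.06)&(abs(T[...,1])<.085))
    a,b,c,d=ys.min(),ys.max(),xs.min(),xs.max()
    print(n);print("value/10 & height mm")
    for y in range(a,b+1,1 if n=="top" else 2):
        print("".join("%2d"%min(99,hsv[y,x,2]/3) if k[y,x] else " ." for x in range(c,d+1)) if n=="top" else "")
```

```text
top
value/10 & height mm
3030292929292930303131313130313030303131313132323232323233333233333333323333333434343434343435343435343433
3030313131313131313131303131313232323232323232323232323232323233333334343434343435353534343433333333333333
3131313131313131313232323232323232323232323132323232323333343434343535353535343333323233333333343333333333
313232323232323232313132313131313131313132323333333434343535353434333332323333333333333333333333 .33333333
3232323131313131303030303131313232333334343434353434333332323333333333333333333333333233333334343434343535
3131303131313131313132323333343435343434343332323333333333333333333333333333343434343435353535363636353535
3232323232333333343435343434343333333333333333343434333333333434343434353535363636363636353534343434343535
3334343535343434343333333333333333343434343334343434353535353535363636363635353434343334343435353535353535
3434333333333333333333333434343434343535353636363636363637373635353434343434343435353435353535353434333332
3333333333343434343434353535353636363636363737363635353434343434353535353535353535353434333332313131313131
34343
[... 2745 characters left out ...]
63637373636 .363535353534343434
313131313232 .34353535353535 .3535343434343334343435353536363635363636363635353535343434343434343434343435
3334343535353535353535343434343434343435353535353535363635353535353434343434343433343434343435353535353535
3535363535343434343334 .3434343435353535353535343534343434343434333333333434343435353535353535353535353535
3434343434343434343434343434353535343433333333333334333334343434343435353535353535353535353535353535343434
3434343434343434343434343333333233333333333434343434343535353535353535353535353535343534343433333332313130
3434343434333333323232323333343334343434343435353535353535353635353535 .3534343334333232313130303030302930
scene
value/10 & height mm
```

Automated counting of the heap is ambiguous, so I'll tilt the mouth up toward the top camera and check that the pail is empty.

Emit:
{"method": "move_arm", "body": {"moves": [6, 0, 0, 0, 0, 0.13, 0, 6, 0, 0, 0, 0, 0.13, 0, 6, 0, 0, 0, 0, 0.13, 0, 6, 0, 0, 0, 0, 0.13, 0, 6, 0, 0, 0, 0, 0, 0]}}

```text
clock: 21.15
tool_pos: [0.547, 0.1028, 0.1887]
orientation: [179.6, -73.1, -82.3]
force: [-0.0, -0.8, -2.6]
opening: 0.0676
gripper_force: 29.2
```

Run:
```python
from h import *
o=st();Rc=R.from_euler('xyz',o["orientation"],degrees=True)
# pail axis: at t=30 angle 92 toward -TY => fixed in tool frame
ax=Rc.apply(R.from_euler('xyz',tilt(30),degrees=True).inv().apply(R.from_rotvec(np.radians(92)*TX).apply([0,0,1])))
f=o["tool_pos"]-Rc.apply([0,0,.011]);print("axis",ax.round(2),"foot",f.round(3))
np.set_printoptions(linewidth=250)
for n in("top","scene"):
    p,w=cloud(n);v=w-f;h=v@ax;r=np.linalg.norm(v-h[...,None]*ax,axis=-1)
    m=(r<.034+.0002*0+np.clip((h-.009)/.092,0,1)*.014)&(h>.012)&(h<.1)
    hsv=cv2.cvtColor(p,cv2.COLOR_RGB2HSV)
    print(n,m.sum(),"h pct",np.percentile(h[m],[5,50,95]).round(3) if m.any() else "")
    if m.sum()>20:
        q=p[m].astype(int);print("R-B pct",np.percentile(q[:,0]-q[:,2],[5,50,90,98]),"V",np.percentile(q.max(1),[5,50,90,99]))
    if n=="top":
        P=w.reshape(-1,3);T=tray(P);k=(abs(T[:,0])<.09)&(abs(T[:,1])<.11);c=p.reshape(-1,3).astype(int)[k]
        b=c[c[:,0]>135];print("pin colour R-B",np.percentile(b[:,0]-b[:,2],[5,50,95]))
```

```text
{'clock': 21.15, 'joint_pos': [54.564, 37.576, -29.662, 40.475, -90.229, -74.673], 'tool_pos': [0.547, 0.103, 0.189], 'orientation': [179.639, -73.104, -82.34], 'force': [-0.039, -0.788, -2.56], 'opening': 0.068, 'gripper_force': 29.25}
axis [ 0.1  -0.75  0.66] foot [0.546 0.113 0.192]
top 353 h pct [0.016 0.053 0.092]
R-B pct [13. 17. 19. 22.] V [ 68.    96.   109.   134.44]
pin colour R-B [61.75 87.   95.  ]
scene 1037 h pct [0.017 0.058 0.096]
R-B pct [ 6.  7.  9. 13.] V [ 56.8  85.   95.  105. ]
```

Every visible point inside the pail is grey: R-B is at most about 22, against 62–95 for the pins. The pail is empty, so all five pins are in the tray. Next I'll lay the pail down.

Emit:
{"method": "move_arm", "body": {"moves": [6, 0, 0, 0, 0, -0.13, 0, 6, 0, 0, 0, 0, -0.13, 0, 6, 0, 0, 0, 0, -0.13, 0, 6, 0, 0, 0, 0, -0.13, 0, 6, -1.5, 0, 1.6, 0, 0, 0, 6, -2, 0, 2.2, 0, 0, 0, 6, -2, 0, 2.2, 0, 0, 0, 6, -2, 0, 2.2, 0, 0, 0]}}

```text
clock: 22.05
tool_pos: [0.5487, 0.1025, 0.0819]
orientation: [-179.4, -42.6, -83.2]
force: [0.8, 1.1, -2.2]
opening: 0.0675
gripper_force: 29.2
```

Emit:
{"method": "move_arm", "body": {"moves": [6, -1, 0, 1.1, 0, 0, 0, 6, -0.7, 0, 0.7, 0, 0, 0, 6, -0.35, 0, 0.35, 0, 0, 0, 6, 0, 0, 0, 0, 0, 0]}}

```text
clock: 22.45
tool_pos: [0.5482, 0.1027, 0.0511]
orientation: [-179.7, -42.9, -82.9]
force: [-0.1, -0.1, -2.5]
opening: 0.0677
gripper_force: 29.2
```

```bash
cat > chk.py <<'E'
from h import *
o=st();Rc=R.from_euler('xyz',o["orientation"],degrees=True);g=o["tool_pos"]-Rc.apply([0,0,.011]);print("grasp",g.round(3))
for n in("top","scene"):
    p,w=cloud(n);T=tray(w.reshape(-1,3));q=T[(abs(T[:,0]-.09)<.1)&(T[:,1]>.13)&(T[:,1]<.36)&(T[:,2]<.13)]
    for lo in np.arange(.13,.36,.02):
        k=q[(q[:,1]>=lo)&(q[:,1]<lo+.02)&(q[:,2]>.012)]
        if len(k)>4: print(n,lo.round(2),len(k),k.min(0).round(3),k.max(0).round(3))
E
python3 chk.py
```

```text
{'clock': 22.45, 'joint_pos': [48.702, 32.393, -35.128, 36.461, -59.664, -70.833], 'tool_pos': [0.548, 0.103, 0.051], 'orientation': [-179.705, -42.937, -82.886], 'force': [-0.133, -0.056, -2.487], 'opening': 0.068, 'gripper_force': 29.244}
grasp [0.547 0.11  0.059]
top 0.17 34 [0.043 0.179 0.019] [0.159 0.19  0.128]
top 0.19 247 [0.038 0.19  0.02 ] [0.163 0.21  0.129]
top 0.21 184 [0.03  0.21  0.015] [0.154 0.23  0.128]
top 0.23 154 [0.055 0.23  0.065] [0.141 0.25  0.118]
top 0.25 133 [0.061 0.25  0.067] [0.139 0.27  0.11 ]
top 0.27 142 [0.052 0.27  0.052] [0.151 0.29  0.103]
top 0.29 203 [0.015 0.29  0.043] [0.189 0.31  0.126]
top 0.31 165 [0.013 0.31  0.072] [0.19 0.33 0.13]
top 0.33 63 [0.033 0.33  0.083] [0.184 0.344 0.13 ]
top 0.35 12 [0.005 0.351 0.102] [0.174 0.36  0.13 ]
scene 0.17 35 [0.044 0.176 0.1  ] [0.16 0.19 0.13]
scene 0.19 182 [0.038 0.19  0.048] [0.163 0.21  0.128]
scene 0.21 331 [0.046 0.21  0.046] [0.156 0.23  0.126]
scene 0.23 297 [0.066 0.23  0.041] [0.147 0.25  0.118]
scene 0.25 261 [0.07 0.25 0.04] [0.144 0.27  0.107]
scene 0.27 247 [0.05 0.27 0.04] [0.152 0.29  0.099]
scene 0.29 143 [0.016 0.29  0.042] [0.189 0.31  0.128]
scene 0.31 240 [0.013 0.31  0.056] [0.19 0.33 0.13]
scene 0.33 66 [0.019 0.33  0.086] [0.19 0.35 0.13]
scene 0.35 74 [0.006 0.35  0.071] [0.19 0.36 0.13]
```

Emit:
{"method": "move_arm", "body": {"moves": [6, -0.35, 0, 0.35, 0, 0, 0, 6, -0.35, 0, 0.35, 0, 0, 0, 6, -0.25, 0, 0.25, 0, 0, 0, 6, -0.15, 0, 0.15, 0, 0, 0, 6, 0, 0, 0, 0, 0, 0]}}

```text
clock: 23.05
tool_pos: [0.5476, 0.1029, 0.0346]
orientation: [-179.8, -43.0, -82.8]
force: [-0.6, -0.1, -1.4]
opening: 0.0677
gripper_force: 29.2
```

Emit:
{"method": "move_arm", "body": {"moves": [6, -0.12, 0, 0.12, 0, 0, 0, 6, -0.1, 0, 0.1, 0, 0, 0, 6, 0, 0, 0, 0, 0, 0]}}

```text
clock: 23.35
tool_pos: [0.548, 0.103, 0.0324]
orientation: [-179.8, -43.0, -82.8]
force: [-0.1, 0.7, 2.6]
opening: 0.0675
gripper_force: 29.2
```

Emit:
{"method": "move_arm", "body": {"moves": [7.2, 0, 0, 0, 0, 0, 0, 7.6, 0, 0, 0, 0, 0, 0, 8.2, 0, 0, 0, 0, 0, 0, 8.7, 0, 0, 0, 0, 0, 0, 8.7, 0, 0, 0, 0, 0, 0, 8.7, 0, 0, -1, 0, 0, 0, 8.7, 0, 0, -2, 0, 0, 0, 8.7, 0, 0, -3, 0, 0, 0]}}

```text
clock: 24.15
tool_pos: [0.5416, 0.1432, 0.076]
orientation: [-179.9, -43.1, -82.8]
force: [0.9, 1.0, 0.8]
opening: 0.0864
gripper_force: 0.0
```

Emit:
{"method": "move_arm", "body": {"moves": [8.7, 0, 0, -4, 0, 0, 0, 8.7, 0, 0, -4, 0, 0, 0, 8.7, 0, 0, -2, 0, 0, 0, 8.7, 0, 0, 0, 0, 0, 0, 8.7, 0, 0, 0, 0, 0, 0, 8.7, 0, 0, 0, 0, 0, 0, 8.7, 0, 0, 0, 0, 0, 0, 8.7, 0, 0, 0, 0, 0, 0]}}

```text
clock: 24.95
tool_pos: [0.5334, 0.2104, 0.1484]
orientation: [-179.9, -43.1, -82.8]
force: [0.2, 0.1, -0.0]
opening: 0.0868
gripper_force: 0.0
```

```bash
python3 chk.py | grep -v "top 0.1[3]"
```

```text
{'clock': 24.95, 'joint_pos': [57.162, 29.628, -20.961, 26.959, -76.492, -65.219], 'tool_pos': [0.533, 0.21, 0.148], 'orientation': [-179.856, -43.054, -82.831], 'force': [0.192, 0.093, -0.041], 'opening': 0.087, 'gripper_force': 0.0}
grasp [0.532 0.218 0.156]
top 0.15 52 [0.064 0.162 0.11 ] [0.13  0.17  0.127]
top 0.17 71 [0.041 0.17  0.016] [0.158 0.19  0.127]
top 0.19 162 [0.038 0.19  0.012] [0.161 0.21  0.109]
top 0.21 177 [0.038 0.21  0.048] [0.155 0.23  0.106]
top 0.23 146 [0.054 0.23  0.043] [0.143 0.25  0.098]
top 0.25 133 [0.059 0.25  0.042] [0.139 0.27  0.089]
top 0.27 116 [0.063 0.27  0.044] [0.134 0.29  0.085]
top 0.29 112 [0.067 0.29  0.035] [0.134 0.31  0.08 ]
scene 0.15 57 [0.069 0.161 0.109] [0.141 0.17  0.124]
scene 0.17 131 [0.042 0.17  0.075] [0.161 0.19  0.125]
scene 0.19 197 [0.037 0.19  0.024] [0.163 0.21  0.108]
scene 0.21 314 [0.041 0.21  0.021] [0.155 0.23  0.109]
scene 0.23 283 [0.066 0.23  0.023] [0.147 0.25  0.096]
scene 0.25 258 [0.069 0.25  0.022] [0.142 0.27  0.09 ]
scene 0.27 225 [0.074 0.27  0.019] [0.139 0.29  0.079]
scene 0.29 215 [0.069 0.29  0.013] [0.137 0.309 0.071]
```

```bash
python3 -c "
from plant import ctrl
print(ctrl.close_job())"
```

```text
the job is handed in; nothing more can be done
None
```

I handed the job in at about 25 s, with no verdict reported back: the pail was tipped out over the tray, the camera then showed it empty, and it now lies on the counter about 40 mm clear of the tray; the resting places of the five clothespins weren't individually confirmed.

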